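Open the charger's hatch and reset its breaker

TASK

The battery charger's breaker has tripped: press the free edge of the closed hatch on top of the charger once, at the ribbed pad, and let go so that the hatch pops up by itself. Keep your fingers off it for a couple of seconds to see that it stays open, then push the one breaker button that sticks out inside all the way in with a fingertip, and leave with the hatch standing open. Never push the popped hatch back down, grasp or lift nothing, and leave the socket, the spray can and the screwdriver where they are.

Things in the scene. Friction and masses are not known exactly. Their poses are not given: they have to be found in the camera images.
- charger: Grey steel battery charger fixed on the bench, 220 (x) x 360 (y) x 110 mm high. Origin: centre of its underside; z up. The hatch covers a well in the deck (well x -72..32, y 8..132 mm). The rest of the deck (y below 0) carries a dial, a fixed knob (top 125 mm above the bench) and a fixed carrying handle (at y -155, top 152 mm).
- hatch (a joint): Hatch angle, rad: about 0 (to 0.01) latched shut, -0.079 pressed in to its stop, 2.05 fully open (stop; leaning back past upright, away from the well). Push-push latch: press it to the stop (at the pad 7 mm, about 4 N on the way) and let go; a spring then swings it open in about 2 s and holds it. A press short of the stop may not release it; pressing an open hatch fully down latches it again.
- hatch_press (a point): Centre of the ribbed pad on the hatch, 15 mm from its free edge; moves with it. The hatch is a black panel 100 mm (hinge to free edge) x 120 mm (along the hinge) x 8 mm, its upper face 6 mm above the deck when shut. Axes when shut: the charger's; x points from the pad to the hinge. A thin catch tongue hangs 43 mm down under the free edge.
- hatch_hinge (a point): Fixed point, middle of the hinge line, at deck height. The hinge line runs along the charger's y; the closed hatch reaches 100 mm from here to the charger's -x; open, it stands about 95 mm high above here.
- breaker (a joint): How far the tripped breaker button has been pushed in, in m: 0 to 0.002 at the start, 0.008 all the way in (stop). It moves with about 4 to 5 N and stays where it is left.
- breaker_top (a point): Centre of the top of the tripped breaker button (black, 18 mm across); moves straight down with it, from about 100 mm above the bench to 92 mm when fully in. It is 65 mm from the hinge line.
- socket: Loose steel wrench socket, 26 mm across, 55 mm high, standing on the charger's deck beside the hatch. Origin: centre of its underside. Leave it.
- spray_can: Loose spray can, 66 mm across, 180 mm high, standing on the bench beside the charger. Origin: centre of its underside. Leave it.
- screwdriver: Loose screwdriver, 210 mm long, lying on the bench in front of the charger, roughly along its long side; origin at the middle of its length, on its underside. Leave it.
- panel (a point): Centre of the flat metal panel in the well under the hatch, 24 mm below the deck. Two round black breaker buttons stand on it in steel collars 26 mm across and 4 mm high, both 14 mm to the charger's -x of here: the tripped one, 30 mm to -y, stands out; its fixed neighbour, 30 mm to +y, is already in.

How it is judged:
By the outcome, as a careful person would: the job done as asked, in the order asked, and still so for the second after the job is handed in, with the robot touching nothing.
It also fails if it takes over 48 s, if anything falls off the work surface, if the arm or the gripper's body presses on something with over 40 N, if the wrist force passes 120 N, or if a joint passes its speed limit or range.

ROBOT

A 7-joint arm with a two-finger parallel gripper is mounted at the origin on the work surface. World frame = base frame: x ahead of the robot, y to its left, z up, the work surface at z = 0. Lengths are in m, angles in rad, forces in N, time in s.
With the tool pointing down it reaches from about 0.425 to 0.875 m from the base axis. Payload 4.7 kg.
Tool frame: the origin (TCP) lies on the centre line of the jaws, within the pads' length; the fingertips stand 22 mm ahead of it and the grasp point (between the pads) lies 3 mm ahead of it; z points along the fingers, y is the direction in which the jaws open and shut (so a half turn about z gives the same grasp; the last joint's range is limited). The gripper opens to 87 mm and grips with 3 to 60 N. Pads are 19 mm wide; open, the fingers measure 117 mm over their backs; the gripper's body (75 mm by 190 mm) begins 51 mm behind the grasp point.
Start: joints at [1.274, 0.321, -0.07, 1.45, 0.023, 1.371, -0.057], TCP at [0.199, -0.619, 0.245] pointing down, gripper open.
Joint ranges: [-2.86, 2.86], [-0.3, 2.09], [-1.38, 1.24], [0.06, 2.45], [-1.56, 4.7], [0.09, 2.05], [-2.69, 2.69]. Speed limits (rad/s): [2.57, 2.57, 3.14, 3.14, 3.14, 3.14, 3.14].

INTERFACE

Orientations are given as a rotation vector (axis times angle).
In Python, from bench import ctrl, imaging, close_job, finder gives the robot as it stands. The module is installed in compiled form; this text tells all that it offers.
- The arm moves only by the shell command python3 -m jog 'ROWS' [FORCE]. ROWS is JSON, a list that holds one entry, the list of rows, each a list of 7 numbers: the shift along the tool's x, y, z in cm, then the turn, a rotation vector about the tool's x, y, z in degrees, then the finger opening in cm, from 0 to 8.7. In form: [[[dx, dy, dz, ax, ay, az, claw], ...]]. A call has 1 to 12 rows; each row shifts and turns the commanded pose from where the row before left it, along the tool's axes as they then stand; what a row does not reach is not made up. A row lasts 1/10 s, in which the tool goes at most 50 mm and 8.59 degrees, less where a joint would pass 70% of its speed; a pose out of reach is approached as far as the arm can. A call is refused whole if a number of a shift passes 5 or a number of a turn 8.59, either way. A call with a gripper value outside its range is refused whole. The fingers move at their own pace and stop on an object; FORCE is the grip in N (left out, the last holds). Time passes only in rows, so rows that do not move let the fingers close. It gives the time, the measured TCP pose, the force and the opening at its end, in the units of the state.
- ctrl.get_state(): the state, without advancing time (a new reading comes with each control period).
- imaging.get_image(name): name is "side" or "top"; returns a dict with "frame" (400x640x3 uint8, red, green, blue), "intrinsics" (3x3 intrinsics, pixels), "pose" (4x4, takes a point from camera to world coordinates). Camera axes: x right, y down, z forward; pixel columns grow to the right and rows downward; lengths in m; the calibration is good to about 2 mm. A picture is of the moment at which its call begins. There is no depth.
- close_job(): hands the job in, once; it reports no verdict.
Trained networks look in the newest picture that a camera, given by its name, has taken for a name from the list of things; names that differ only in an ending like _2 or _b are one class to them, and where a whole thing is asked for, a point or a joint stands for the part that bears it (a point fixed in the world has none). Each returns a list of dicts, best first, with "conf" (0 to 1); they miss things now and then, are a little off and sometimes report something else, mostly with a low value. They report only what shows in the picture. A call takes as long as a camera call.
- finder.trace(label, camera): "region" (400x640 bool, what is visible of it) and "point" ([row, column] as shares, 0 to 1, of the picture: columns of its width, rows of its height, amid what is visible of it).
- finder.spot_point(label, camera): "point" ([row, column] as shares, 0 to 1, of the picture: columns of its width, rows of its height: a listed point, or the origin of a listed thing).
The state is a dict: "time": time; "joint_positions": joint angles; "qd": joint speeds; "joint_torque": joint torques, N m; "position": TCP position; "tool_rot": TCP orientation; "ft_force": force on the tool from outside, world axes, zero at the start; "torque": the same for the moment, N m; "grip_width": opening from 0.0 (shut) to 1.0 (fully open).
Only numpy, scipy, OpenCV 4.12 (cv2) and the standard library are available. Lean on these libraries where they do the work, as an engineer would, in place of code of your own. Each camera call takes 0.05 s, during which the arm holds its last target. There are 200 camera calls.

## Working session

There is one attempt and no reset: what is moved stays moved. The work goes in short steps, Python scripts to look and compute and a shell command to move; the robot and the scene stay as the last step left them, time stands still between calls to the robot, and variables do not carry over. Pictures are saved under pics/ and viewed, about 8 in all and at most 12, crops included, and the job is handed in when it is done.

```bash
mkdir -p pics
cat > h.py <<'E'
import numpy as np, cv2
from bench import ctrl, imaging, close_job, finder
from scipy.spatial.transform import Rotation as R
def ray(im,pt):
    K=np.array(im["intrinsics"]);P=np.array(im["pose"])
    d=P[:3,:3]@np.linalg.inv(K)@np.array([pt[1]*640,pt[0]*400,1]);return P[:3,3],d/np.linalg.norm(d)
def atz(im,pt,z):
    o,d=ray(im,pt);return o+d*(z-o[2])/d[2]
def tri(r1,r2):
    A=np.zeros((3,3));b=np.zeros(3)
    for o,d in (r1,r2):
        M=np.eye(3)-np.outer(d,d);A+=M;b+=M@o
    x=np.linalg.solve(A,b);return x,[np.linalg.norm((np.eye(3)-np.outer(d,d))@(x-o)) for o,d in (r1,r2)]
def proj(im,p):
    P=np.linalg.inv(np.array(im["pose"]));c=np.array(im["intrinsics"])@(P[:3,:3]@p+P[:3,3]);return c[:2]/c[2]
def save(im,n,crop=None,s=1):
    f=im["frame"]
    if crop: f=f[crop[0]:crop[1],crop[2]:crop[3]]
    cv2.imwrite("pics/"+n,cv2.resize(f[...,::-1],None,fx=s,fy=s,interpolation=cv2.INTER_CUBIC))
E
cat > a.py <<'E'
from h import *
np.set_printoptions(precision=4,suppress=True)
ims={c:imaging.get_image(c) for c in("top","side")}
for c in ims: save(ims[c],c+"0.png"); print(c,np.array(ims[c]["pose"])[:3,3])
zs=dict(charger=0,hatch_press=.116,hatch_hinge=.11,socket=.11,spray_can=0,screwdriver=0)
for l,z in zs.items():
    rs=[]
    for c in ims:
        d=finder.spot_point(l,c)
        for e in d[:2]: print(l,c,round(e["conf"],2),np.round(np.array(e["point"])*[400,640]),atz(ims[c],e["point"],z))
        if d: rs.append(ray(ims[c],d[0]["point"]))
    if len(rs)==2: print("   tri",*tri(*rs))
s=ctrl.get_state();print(s["time"],s["position"],s["tool_rot"],s["ft_force"]);print(R.from_rotvec(s["tool_rot"]).as_matrix())
E
python3 a.py
```

```text
top [0.4989 0.0679 0.8122]
side [ 0.1353 -0.3514  0.837 ]
charger top 0.74 [158. 420.] [ 0.6426 -0.1528  0.    ]
charger side 0.94 [255. 424.] [ 0.6455 -0.1555  0.    ]
   tri [ 0.6442 -0.1543 -0.0007] [np.float64(0.0018835614674225151), np.float64(0.0018835614674225223)]
hatch_press top 0.62 [181. 405.] [ 0.5787 -0.0921  0.116 ]
hatch_press side 0.83 [224. 388.] [ 0.5781 -0.0891  0.116 ]
   tri [ 0.5775 -0.0907  0.1186] [np.float64(0.0011367202563401322), np.float64(0.0011367202563403434)]
hatch_hinge top 0.63 [141. 395.] [ 0.6566 -0.0753  0.11  ]
hatch_hinge side 0.93 [202. 409.] [ 0.6551 -0.0799  0.11  ]
   tri [ 0.6587 -0.0772  0.1039] [np.float64(0.0008844731776955549), np.float64(0.0008844731776957411)]
socket top 0.88 [158. 458.] [ 0.6223 -0.1957  0.11  ]
socket side 0.81 [245. 439.] [ 0.6196 -0.1875  0.11  ]
socket side 0.23 [202. 408.] [ 0.6542 -0.0788  0.11  ]
   tri [ 0.6185 -0.1908  0.1166] [np.float64(0.0033915913747494158), np.float64(0.0033915913747493754)]
spray_can top 0.85 [197. 316.] [0.5596 0.078  0.    ]
spray_can side 0.67 [209. 323.] [ 0.5646  0.0854 -0.    ]
   tri [0.5582 0.0782 0.0132] [np.float64(0.0005040756830527875), np.float64(0.0005040756830526286)]
screwdriver top 0.83 [228. 470.] [ 0.4866 -0.2582  0.    ]
screwdriver side 0.72 [330. 407.] [ 0.4884 -0.2418  0.    ]
   tri [ 0.4836 -0.247   0.0202] [np.float64(0.004339276876508678), np.float64(0.004339276876508487)]
0.7 [ 0.1988 -0.6189  0.2446] [ 3.1036  0.4862 -0.0001] [-0.2916 -0.6152  0.8092]
[[ 0.9521  0.3058 -0.    ]
 [ 0.3058 -0.9521 -0.0001]
 [-0.0001  0.0001 -1.    ]]
```

View pics/top0.png

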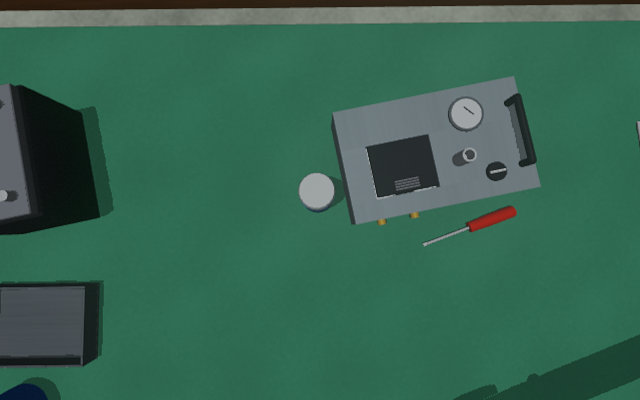

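View pics/side0.png

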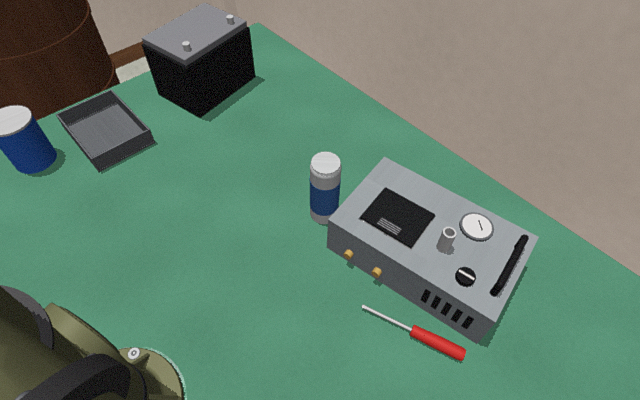

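Both pictures agree with the networks. In the top view the pad is at (407,183), the hatch at (402,165), the can at (317,191) and the socket at (468,156). The charger is yawed about 9.5°.

The socket's top is at z = 165 mm, so I'll set the jaw axis along the charger's x and press with the +x finger only. That keeps the gripper body clear of both the socket and the open hatch.

```bash
python3 -m jog '[[[0,0,0,0,0,-8.2,8.7],[0,0,0,0,0,-8.2,8.7],[0,0,0,0,0,-8.2,8.7],[0,0,0,0,0,-8.2,8.7],[0,0,0,0,0,-8.2,8.7],[0,0,0,0,0,-8.2,8.7],[0,0,0,0,0,-8.2,8.7],[0,0,0,0,0,-8.2,8.7],[0,0,0,0,0,-8.2,8.7],[0,0,0,0,0,-8.2,8.7],[0,0,0,0,0,0,8.7]]]'
cat > m.py <<'E'
from h import *
import sys
# contact world x y z(tip) ; prints cm along tool axes for +x finger tip (tool +y side)
s=ctrl.get_state();Rm=R.from_rotvec(s["tool_rot"]).as_matrix();p=np.array(s["position"])
tip=p+Rm@[0,.051,.022]
t=np.array([float(a) for a in sys.argv[1:4]])
print("t",s["time"],"tip",tip.round(4),"yaw y",np.degrees(np.arctan2(Rm[1,1],Rm[0,1])).round(2),"move cm",(Rm.T@(t-tip)*100).round(2),"F",np.round(s["ft_force"],1),"w",s["grip_width"])
E
python3 m.py .578 -.0905 .150
```

```text
time: 1.8
position: [0.1987, -0.6189, 0.2446]
tool_rot: [2.023, 2.403, 0.0]
ft_force: [0.2, 1.3, 0.9]
grip_width: 1.001
t 1.8 tip [ 0.2489 -0.6102  0.2226] yaw y 9.82 move cm [45.6  41.29  7.26] F [0.2 1.3 0.9] w 1.0009109927922828
```

```bash
python3 -m jog '[[[1.5,1.4,0,0,0,0,8.7],[2.5,2.3,0,0,0,0,8.7],[3.2,2.9,0,0,0,0,8.7],[3.2,2.9,0,0,0,0,8.7],[3.2,2.9,0,0,0,0,8.7],[3.2,2.9,0,0,0,0,8.7],[3.2,2.9,0,0,0,0,8.7],[3.2,2.9,0,0,0,0,8.7],[3.2,2.9,0,0,0,0,8.7],[3.2,2.9,0,0,0,0,8.7],[3.2,2.9,0,0,0,0,8.7],[3.2,2.9,0,0,0,0,8.7]]]'
python3 -m jog '[[[3.2,2.9,0,0,0,0,8.7],[3,2.5,0,0,0,0,8.7],[2,1.6,0,0,0,0,8.7],[1.1,1,0,0,0,0,8.7],[0,0,2.4,0,0,0,8.7],[0,0,2.4,0,0,0,8.7],[0,0,2.5,0,0,0,8.7],[0,0,0,0,0,0,8.7],[0,0,0,0,0,0,8.7]]]'
cat > c.py <<'E'
from h import *
import sys
im={c:imaging.get_image(c) for c in("top","side")}
a=cv2.resize(im["top"]["frame"][80:250,290:530],(400,283));b=cv2.resize(im["side"]["frame"][130:330,290:550],(400,308))
v=np.vstack([a,b])[...,::-1];cv2.imwrite("pics/"+sys.argv[1],v)
E
python3 m.py .578 -.0905 .116; python3 c.py p1.png
```

```text
time: 3.0
position: [0.4604, -0.2069, 0.2449]
tool_rot: [2.028, 2.398, -0.0]
ft_force: [1.0, 0.3, -0.4]
grip_width: 0.999
time: 3.9
position: [0.5227, -0.1031, 0.172]
tool_rot: [-2.025, -2.401, -0.0]
ft_force: [0.7, -0.3, 0.3]
grip_width: 1.003
t 3.9 tip [ 0.573  -0.0945  0.1499] yaw y 9.7 move cm [0.31 0.56 3.39] F [ 0.7 -0.3  0.3] w 1.0025940415563295
```

View pics/p1.png

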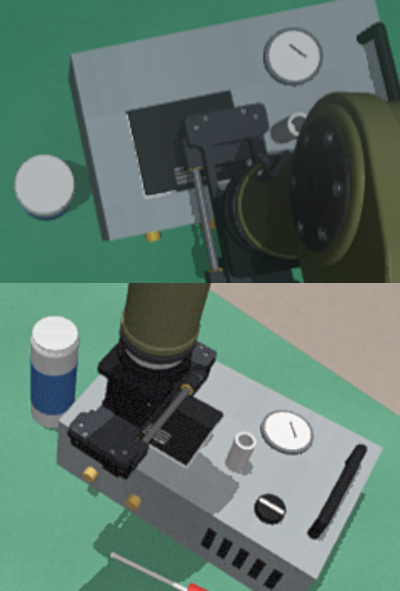

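The picture shows the +x finger above the ribbed pad, with the body clear of the socket and the can. I'll make the small correction and lower to just above the pad.

```bash
python3 -m jog '[[[0.3,0.55,1,0,0,0,8.7],[0,0,1,0,0,0,8.7],[0,0,0.9,0,0,0,8.7],[0,0,0,0,0,0,8.7]]]'; python3 m.py .578 -.0905 .109
python3 -m jog '[[[0,0,0.3,0,0,0,8.7],[0,0,0.3,0,0,0,8.7],[0,0,0,0,0,0,8.7]]]'; python3 m.py .578 -.0905 .109
```

```text
time: 4.4
position: [0.5263, -0.0991, 0.1407]
tool_rot: [-2.021, -2.401, 0.002]
ft_force: [0.0, 0.6, 0.4]
grip_width: 1.007
t 4.4 tip [ 0.5765 -0.0904  0.1185] yaw y 9.81 move cm [-0.04  0.15  0.95] F [0.  0.6 0.4] w 1.0071046564602977
time: 4.7
position: [0.5275, -0.0993, 0.1366]
tool_rot: [2.023, 2.403, -0.0]
ft_force: [-0.9, 0.7, 4.0]
grip_width: 1.0
t 4.7 tip [ 0.5777 -0.0907  0.1146] yaw y 9.81 move cm [0.01 0.03 0.56] F [-0.9  0.7  4. ] w 1.0001232498282842
```

```bash
python3 -m jog '[[[0,0,0.3,0,0,0,8.7],[0,0,0.2,0,0,0,8.7],[0,0,0,0,0,0,8.7]]]'; python3 m.py .578 -.0905 .109
```

```text
time: 5.0
position: [0.5278, -0.0993, 0.1317]
tool_rot: [2.023, 2.403, 0.0]
ft_force: [-1.7, -0.4, 4.5]
grip_width: 1.003
t 5.0 tip [ 0.578  -0.0907  0.1097] yaw y 9.81 move cm [0.02 0.   0.07] F [-1.7 -0.4  4.5] w 1.0027428213841623
```

```bash
python3 -m jog '[[[0,0,0.2,0,0,0,8.7],[0,0,0.2,0,0,0,8.7],[0,0,0,0,0,0,8.7]]]'; python3 m.py .578 -.0905 .109
```

```text
time: 5.3
position: [0.528, -0.0994, 0.13]
tool_rot: [2.023, 2.402, -0.002]
ft_force: [-9.4, 0.4, 19.4]
grip_width: 0.998
t 5.3 tip [ 0.5782 -0.0907  0.108 ] yaw y 9.81 move cm [ 0.03 -0.02 -0.1 ] F [-9.4  0.4 19.4] w 0.9976758090595214
```

The force jumped to 19 N, so the hatch is at its stop. Now let go quickly, upward and away to -x.

```bash
python3 -m jog '[[[0,0,-3,0,0,0,8.7],[0,-0.5,-4.9,0,0,0,8.7],[0,-2,-4,0,0,0,8.7],[0,-3,-3,0,0,0,8.7],[0,-2,0,0,0,0,8.7],[0,0,0,0,0,0,8.7],[0,0,0,0,0,0,8.7],[0,0,0,0,0,0,8.7],[0,0,0,0,0,0,8.7],[0,0,0,0,0,0,8.7],[0,0,0,0,0,0,8.7],[0,0,0,0,0,0,8.7]]]'
python3 -m jog '[[[0,0,0,0,0,0,8.7],[0,0,0,0,0,0,8.7],[0,0,0,0,0,0,8.7],[0,0,0,0,0,0,8.7],[0,0,0,0,0,0,8.7],[0,0,0,0,0,0,8.7],[0,0,0,0,0,0,8.7],[0,0,0,0,0,0,8.7],[0,0,0,0,0,0,8.7],[0,0,0,0,0,0,8.7],[0,0,0,0,0,0,8.7],[0,0,0,0,0,0,8.7]]]'
python3 c.py p2.png
python3 - <<'E'
from h import *
im={c:imaging.get_image(c) for c in("top","side")}
for l,z in(("breaker_top",.1),("hatch_hinge",.11),("hatch_press",.2),("panel",.086)):
    rs=[]
    for c in im:
        d=finder.spot_point(l,c)
        for e in d[:2]: print(l,c,round(e["conf"],2),np.round(np.array(e["point"])*[400,640]),atz(im[c],e["point"],z).round(4))
        if d: rs.append(ray(im[c],d[0]["point"]))
    if len(rs)==2: print("  tri",tri(*rs)[0].round(4))
E
```

```text
time: 6.5
position: [0.4538, -0.1119, 0.2763]
tool_rot: [-2.023, -2.403, -0.0]
ft_force: [-0.0, 0.0, -0.4]
grip_width: 1.0
time: 7.7
position: [0.4536, -0.1121, 0.2766]
tool_rot: [2.023, 2.403, -0.0]
ft_force: [-0.3, 0.7, -0.3]
grip_width: 1.002
breaker_top top 0.45 [175. 419.] [ 0.5923 -0.1235  0.1   ]
breaker_top side 0.43 [230. 405.] [ 0.6018 -0.1171  0.1   ]
  tri [ 0.5916 -0.1207  0.114 ]
hatch_hinge top 0.74 [141. 395.] [ 0.6566 -0.0756  0.11  ]
hatch_hinge side 0.58 [202. 409.] [ 0.656  -0.0776  0.11  ]
  tri [ 0.6575 -0.0764  0.1074]
hatch_press top 0.89 [108. 398.] [ 0.6928 -0.0638  0.2   ]
hatch_press side 0.94 [165. 423.] [ 0.6832 -0.0715  0.2   ]
  tri [ 0.6962 -0.0659  0.1863]
panel top 0.58 [169. 395.] [ 0.6068 -0.0793  0.086 ]
panel side 0.96 [223. 393.] [ 0.6046 -0.083   0.086 ]
  tri [ 0.608  -0.0807  0.0801]
```

View pics/p2.png

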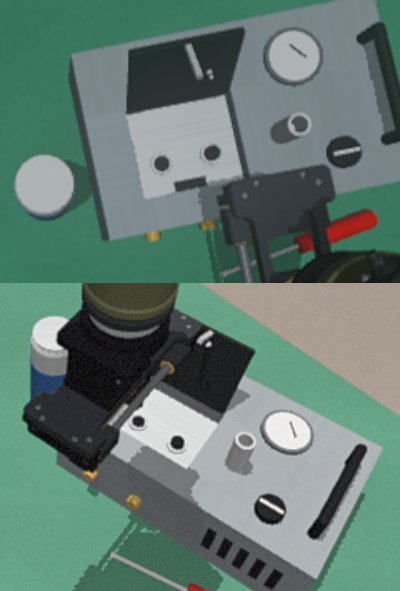

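The hatch stands fully open: the pad triangulates about 39 mm behind the hinge and 80 mm above it, which fits 2.05 rad. Both breakers show. The tripped one is on the right, at top crop (212,152), full picture (417,171). I'll work out its position from the dark blob and wait another couple of seconds hands-off.

```bash
python3 -m jog '[[[0,0,0,0,0,0,8.7],[0,0,0,0,0,0,8.7],[0,0,0,0,0,0,8.7],[0,0,0,0,0,0,8.7],[0,0,0,0,0,0,8.7],[0,0,0,0,0,0,8.7],[0,0,0,0,0,0,8.7],[0,0,0,0,0,0,8.7],[0,0,0,0,0,0,8.7],[0,0,0,0,0,0,8.7],[0,0,0,0,0,0,8.7],[0,0,0,0,0,0,8.7]]]'
python3 - <<'E'
from h import *
im={c:imaging.get_image(c) for c in("top","side")}
rs=[]
for c,u,v in(("top",417,171),("side",406,234)):
    g=im[c]["frame"].mean(2)[v-7:v+8,u-7:u+8]; m=(g<70).astype(np.uint8)
    n,L,st,ce=cv2.connectedComponentsWithStats(m); i=L[7,7]; q=ce[i]+[u-7,v-7]+.5
    pt=[q[1]/400,q[0]/640];rs.append(ray(im[c],pt));print(c,i,st[i],q,atz(im[c],pt,.1).round(4),atz(im[c],pt,.099).round(4))
print(tri(*rs))
d=finder.spot_point("hatch_press","top");print(d[0]["point"],d[0]["conf"])
E
python3 m.py .5965 -.1165 .16
```

```text
time: 9.5
position: [0.4537, -0.112, 0.2765]
tool_rot: [2.023, 2.403, -0.0]
ft_force: [-0.6, 0.1, -0.5]
grip_width: 1.0
top 1 [ 3  4  9  8 56] [417.375      171.92857143] [ 0.5977 -0.1198  0.1   ] [ 0.5979 -0.1201  0.099 ]
side 1 [ 2  3  8  8 50] [405.38 233.74] [ 0.5957 -0.1228  0.1   ] [ 0.5963 -0.1225  0.099 ]
(array([ 0.59852716, -0.12122329,  0.0951634 ]), [np.float64(0.00017062413822926435), np.float64(0.00017062413822936114)])
[0.2607, 0.6216] 0.61
t 9.65 tip [ 0.5039 -0.1034  0.2545] yaw y 9.81 move cm [-2.87  8.9   9.45] F [-0.2  0.4 -0.3] w 1.0006535105679701
```

```bash
python3 -m jog '[[[-0.6,1.8,0,0,0,0,8.7],[-1,3,0,0,0,0,8.7],[-1,2.6,0,0,0,0,8.7],[-0.5,1.5,0,0,0,0,8.7],[0,0,3,0,0,0,8.7],[0,0,4,0,0,0,8.7],[0,0,3.5,0,0,0,8.7],[0,0,2.5,0,0,0,8.7],[0,0,0.9,0,0,0,8.7],[0,0,0,0,0,0,8.7],[0,0,0,0,0,0,8.7]]]'
python3 m.py .597 -.119 .1; python3 c.py p3.png
```

```text
time: 10.75
position: [0.5476, -0.1275, 0.1389]
tool_rot: [2.022, 2.402, 0.001]
ft_force: [-1.1, -0.4, 0.8]
grip_width: 0.999
t 10.75 tip [ 0.5979 -0.1188  0.1169] yaw y 9.81 move cm [ 0.   -0.09  1.69] F [-1.1 -0.4  0.8] w 0.9985459924192507
```

View pics/p3.png

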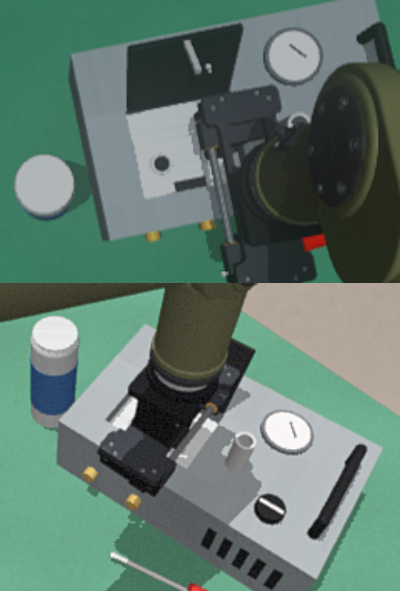

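The hatch is still open. The gripper sits over the tripped button, clear of the socket (side crop (242,450)) and the hatch. Now press.

```bash
python3 -m jog '[[[0,-0.1,0.7,0,0,0,8.7],[0,0,0.6,0,0,0,8.7],[0,0,0.3,0,0,0,8.7],[0,0,0.2,0,0,0,8.7],[0,0,0,0,0,0,8.7]]]'; python3 m.py .597 -.119 .092
```

```text
time: 11.35
position: [0.5455, -0.1277, 0.1194]
tool_rot: [-2.023, -2.403, 0.001]
ft_force: [0.6, -0.4, 0.1]
grip_width: 0.999
t 11.35 tip [ 0.5957 -0.119   0.0974] yaw y 9.81 move cm [-0.02  0.12  0.54] F [ 0.6 -0.4  0.1] w 0.9988429792435586
```

```bash
python3 -m jog '[[[0,0.1,0.2,0,0,0,8.7],[0,0,0.2,0,0,0,8.7],[0,0,0,0,0,0,8.7]]]'; python3 m.py .597 -.119 .092
```

```text
time: 11.65
position: [0.5466, -0.1276, 0.1154]
tool_rot: [2.023, 2.403, -0.0]
ft_force: [-2.4, -0.6, 1.9]
grip_width: 0.999
t 11.65 tip [ 0.5969 -0.1189  0.0934] yaw y 9.8 move cm [-0.01  0.01  0.14] F [-2.4 -0.6  1.9] w 0.9992235553819039
```

```bash
python3 -m jog '[[[0,0,0.2,0,0,0,8.7],[0,0,0,0,0,0,8.7]]]'; python3 m.py .597 -.119 .092; python3 -m jog '[[[0,0,0.2,0,0,0,8.7],[0,0,0.1,0,0,0,8.7],[0,0,0,0,0,0,8.7]]]'; python3 m.py .597 -.119 .092
```

```text
time: 11.85
position: [0.5467, -0.1276, 0.1143]
tool_rot: [2.023, 2.403, -0.001]
ft_force: [-3.8, -0.3, 7.9]
grip_width: 0.999
t 11.85 tip [ 0.597  -0.1189  0.0923] yaw y 9.81 move cm [-0.01 -0.    0.03] F [-3.8 -0.3  7.9] w 0.9986553748226472
time: 12.15
position: [0.5469, -0.1276, 0.1139]
tool_rot: [2.022, 2.402, -0.003]
ft_force: [-12.3, 0.4, 24.6]
grip_width: 0.995
t 12.15 tip [ 0.5972 -0.119   0.0919] yaw y 9.81 move cm [-0.   -0.02 -0.01] F [-12.3   0.4  24.6] w 0.9953324892284978
```

It stops hard at z = 91.9 mm with 24.6 N, as expected for fully in (92 mm). Retreat straight up, then away, and look.

```bash
python3 -m jog '[[[0,0,-2,0,0,0,8.7],[0,0,-4,0,0,0,8.7],[0,-0.5,-4.9,0,0,0,8.7],[0,-2.5,-4,0,0,0,8.7],[0,-4,-2,0,0,0,8.7],[0,-3,0,0,0,0,8.7],[0,-1,0,0,0,0,8.7],[0,0,0,0,0,0,8.7],[0,0,0,0,0,0,8.7],[0,0,0,0,0,0,8.7]]]'
python3 - <<'E'
from h import *
im={c:imaging.get_image(c) for c in("top","side")}
a=cv2.resize(im["top"]["frame"][125:225,350:450],(500,500),interpolation=2);b=cv2.resize(im["side"]["frame"][180:265,355:440],(500,500),interpolation=2)
v=np.hstack([a,b])[...,::-1];cv2.imwrite("pics/p4.png",cv2.resize(v,(800,400)))
zs=dict(hatch_press=.186,socket=.11,spray_can=0,screwdriver=0,breaker_top=.092)
for l,z in zs.items():
    for c in im:
        for e in finder.spot_point(l,c)[:1]: print(l,c,round(e["conf"],2),np.round(np.array(e["point"])*[400,640]),atz(im[c],e["point"],z).round(4))
E
```

```text
time: 13.15
position: [0.4393, -0.1455, 0.279]
tool_rot: [-2.021, -2.404, -0.002]
ft_force: [0.6, -0.2, 0.2]
grip_width: 1.003
hatch_press side 0.62 [163. 424.] [ 0.7005 -0.0639  0.186 ]
socket top 0.7 [160. 458.] [ 0.6192 -0.1952  0.11  ]
socket side 0.92 [244. 440.] [ 0.622 -0.186  0.11 ]
spray_can top 0.76 [197. 316.] [0.5594 0.078  0.    ]
spray_can side 0.66 [212. 324.] [0.5612 0.0782 0.    ]
screwdriver side 0.73 [329. 408.] [ 0.4909 -0.241   0.    ]
breaker_top top 0.58 [175. 418.] [ 0.5924 -0.1233  0.092 ]
breaker_top side 0.47 [233. 406.] [ 0.604  -0.1197  0.092 ]
```

View pics/p4.png

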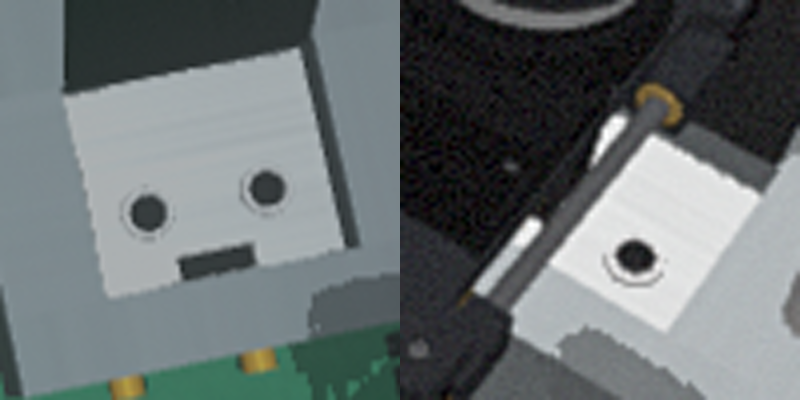

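Run:
```python
from h import *
im={c:imaging.get_image(c) for c in("top","side")}
rs=[]
for c,u,v in(("top",417,172),("side",405,234),("top",387,178)):
    g=im[c]["frame"].mean(2)[v-7:v+8,u-7:u+8]; m=(g<70).astype(np.uint8)
    n,L,st,ce=cv2.connectedComponentsWithStats(m); i=L[7,7]; q=ce[i]+[u-7,v-7]+.5
    pt=[q[1]/400,q[0]/640];rs.append(ray(im[c],pt));print(c,i,st[i],q,atz(im[c],pt,.092).round(4))
print(tri(rs[0],rs[1])); print(ctrl.get_state()["time"])
```

```text
top 1 [ 3  3  8  8 48] [416.85416667 172.14583333] [ 0.5984 -0.1209  0.092 ]
side 1 [ 3  4  8  7 33] [405.07575758 234.53030303] [ 0.5987 -0.1212  0.092 ]
top 1 [ 3  3  8  9 53] [386.95283019 178.46226415] [ 0.5867 -0.0621  0.092 ]
(array([ 0.59857517, -0.12105395,  0.09195805]), [np.float64(0.0001965482030476146), np.float64(0.000196548203047662)])
13.85
```

The button top now triangulates to z = 92.0 mm, and it is 60 mm from its neighbour at that same height, so it is fully in. The hatch is open and the arm is clear.

```bash
python3 -c "
from bench import close_job
print(close_job())"
```

```text
the job is handed in; nothing more can be done
None
```

The job is done and handed in at about 14 s on the robot's clock, out of 48 s allowed.

- **Hatch:** I pressed the ribbed pad once, to its stop (19 N), and let go. It swung fully open by itself. I stayed off it for more than 4 s, and it was still open in the last picture.
- **Breaker:** I pushed the tripped button in with one fingertip until it stopped hard at z = 91.9 mm (25 N). Afterwards its top triangulated to 92.0 mm, level with its neighbour and 60 mm from it, which is fully in.
- **Other things:** In the last check the socket and the can read within a few mm of their first positions, and so did the screwdriver. The gripper was clear, with wrist force near zero.

**Checks that disagreed or were missed:**
- The network's own breaker points from the two cameras differed by about 12 mm, so I used my own blob measurement instead.
- In the last look, the top camera missed the hatch pad and the screwdriver, so those two were confirmed only by the side camera.
- I felt no contact at 97 mm, slightly below where I expected the button top. The button may have started already 1–2 mm in, or the measurement was off by that much.

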